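# Line up a quarter-turn fastener and hold the access panel shut

### The arm

A 6-joint arm with a two-finger parallel gripper is mounted at the origin on a cart in front of the work surface, level with it; the furniture and walls round the work are solid. World frame = base frame: x ahead of the robot, y to its left, z up, the work surface at z = 0. Lengths are in m, angles in rad, forces in N, time in s.
With the tool pointing down it reaches from about 0.425 to 0.95 m from the base axis. Payload 3.5 kg.
Tool frame: the origin (TCP) lies midway between the tips of the shut fingers; the grasp point (between the pads) lies ctrl.hold_point_z behind it (ctrl.hold_point_z is the distance from the TCP to the grasp point, in m); z points along the fingers, x is the direction in which the jaws open and shut, and the axes are right-handed (so a half turn about z gives the same grasp; the last joint's range is limited). The gripper opens to 85 mm and grips with 20 to 120 N. Pads are 22 mm wide; open, the fingers measure 114 mm over their backs; the gripper's body (76 mm by 85 mm) begins 54 mm behind the grasp point. The pads swing forward as they close: fully open they stand 13 mm farther back than shut.
Start: joints at [1.188, 0.286, 1.577, -0, 1.279, -0.15], TCP at [0.156, 0.657, 0.231] pointing down, gripper open.
Joint ranges: [-2.77, 2.77], [-0.9, 2.22], [0.21, 2.48], [-1.53, 4.67], [0.24, 2.81], [-2.84, 2.84]. Speed limits (rad/s): [2.79, 2.79, 3.14, 3.14, 3.14, 3.14].

### API

Orientations are given as a unit quaternion [x, y, z, w].
In Python, from plant import ctrl gives the robot as it stands.
- The arm moves only by the tool step_arm, never from a script. Its arguments are lists of equal length, an entry for each row: "gripper": the gripper's target within -1 to 1 (shut at 1, half-way at 0, fully open at -1); "linear": the shift along the tool's x, y, z in m, a list of three; "delta_rot": the turn, a rotation vector about the tool's x, y, z in degrees, a list of three. A call has 1 to 20 rows; each row is the pose to reach, as a shift and turn from the pose commanded when the call began, along the tool's axes at that moment; what a row does not reach only later rows make up. A row lasts 1/8 s, in which the tool goes at most 62.5 mm and 10.7 degrees, less where a joint would pass 70% of its speed; a pose out of reach is approached as far as the arm can. A call with a gripper value outside its range is refused whole. The fingers move at their own pace and stop on an object; "grip_force" is the grip in N (left out, the last holds). Time passes only in rows, so rows that repeat a pose let the fingers close. It gives the time, the measured TCP pose, the force and the opening at its end, in the units of the state.
- ctrl.get_state(): the state, without advancing time (a new reading comes with each control period).
- ctrl.read_camera(name): name is "scene" or "top"; returns a dict with "frame" (480x640x3 uint8, red, green, blue), "fx", "fy", "cx", "cy" (pixels), "view" (4x4, takes a point from world to camera coordinates). Camera axes: x right, y down, z forward; pixel columns grow to the right and rows downward; lengths in m; the calibration is good to about 2 mm. A picture is of the moment at which its call begins. There is no depth.
- ctrl.sign_off(): hands the job in, once; it reports no verdict.
The state is a dict: "time": time; "qpos": joint angles; "dq": joint speeds; "joint_efforts": joint torques, N m; "eef_pos": TCP position; "tcp_rot": TCP orientation; "contact_force": force on the tool from outside, world axes, zero at the start; "wrist_torque": the same for the moment, N m; "opening": opening from 0.0 (shut) to 1.0 (fully open).
Only numpy, scipy, OpenCV 4.12 (cv2) and the standard library are available. Lean on these libraries where they do the work, as an engineer would, in place of code of your own. Each camera call takes 0.05 s, during which the arm holds its last target. There are 200 camera calls.

### The job

The sprung access panel of the grey instrument enclosure stands proud of its frame because its quarter-turn fastener is crosswise. Turn the fastener's wing until the slot along its top lines up with the two index marks on the panel (either way round), let go of it, then press the panel itself, not the fastener, fully down so that it is flush with the frame, and finish while still holding it pressed there with the gripper. Leave the small loose things around the enclosure alone.

Things in the scene. Friction and masses are not known exactly. Their poses are not given: they have to be found in the camera images.
- enclosure: Grey instrument enclosure, 140 (x) x 200 (y) x 50 mm high, fixed to the bench but in a different place and yaw each time. Origin: centre of its underside, on the bench; z up, y along its long side. Its frame is a 12 mm wide rim, top 50 mm above the bench, round a 116 x 176 mm recess in which the access panel sits. Stationary things to carry the arm clear of, on the right: a black board fixture up to 170 mm high, and a drawer cabinet and a binder up to 240 mm high.
- panel_top (a point): Centre of the top face of the bare-metal access panel, 110 (x) x 170 (y) x 4 mm, axes parallel to the enclosure's (y along the long side). At rest its top is 56 mm above the bench, 6 mm proud of the frame; fully pressed it is flush with the frame at 50 mm. Two black index marks (3 x 14 mm strips) lie on it on its y centre line, centred 36 mm to either side of the fastener.
- panel (a joint): How far the panel is pressed down, m: 0 = at rest, standing proud on its springs; 0.006 = fully down on its seat, flush. It only slides up and down and stays level wherever it is pressed. Pressing takes about 2 N at first, about 7 N fully down; it springs back when released. With the fastener not lined up it stops after about 1.5 mm, because the cross blade under it meets the receptacle; within about 10 degrees of the marks the blade enters the slot.
- wing_top (a point): Centre of the top of the fastener's dark steel wing, in the middle of the panel, turning with it: y along the wing, z up. The wing is 46 long x 10 thick x 22 mm high, its top 28 mm above the panel's top face, standing on a round boss of 16 mm radius that rises 6 mm above the panel. A bright 3 mm slot line runs along the wing's top.
- fastener (a joint): Angle of the wing relative to the panel, rad, counter-clockwise seen from above. 0 or 3.14 = wing and slot lie along the panel's y axis, lined up with the index marks (both count); starts anywhere from 0.6 to 2.54. Stops at -0.5 and 3.64; friction about 0.04 N m holds it where it is left; no detent.
- marker_cyan: Bystander: cyan marker pen, 138 x 11 x 12 mm, lying loose in front of the enclosure; leave alone.
- connector_1: Bystander: white board connector, 34 x 12 x 12 mm, lying loose behind the enclosure; leave alone.
- tweezers_steel: Bystander: steel tweezers, 116 x 14 x 11 mm, lying loose left of the enclosure; leave alone.
Things that resemble listed ones, but are neither listed nor needed, are in the scene too. There is more than one size of the enclosure; the one meant has the size given above.

How it is judged:
On the way:
1. the wing is turned into line with the index marks (angle between the y axis of wing_top and the y axis of panel_top, either way round below 0.22 rad), for 0.2 s.
At the end, for the whole second after the job is handed in: At the end the gripper holds the panel down with more than 4 N, at least 5 of its 6 mm travel, without touching the fastener, whose wing is within 0.22 rad of the index marks and still (value of joint panel above 0.005 m and angle between the y axis of wing_top and the y axis of panel_top, either way round below 0.22 rad and contact force between the fingers and panel above 4 N and contact force between each of the arm, the fingers and fastener below 0.5 N and velocity of joint fastener between -0.1 and 0.1 rad/s); the arm keeps its last pose, push and grip.
It fails at once if the marker pen is moved over 30 mm (distance of marker_cyan from where it was at the start of the episode above 0.03 m).
It fails at once if the connector is moved over 30 mm (distance of connector_1 from where it was at the start of the episode above 0.03 m).
It fails at once if the tweezers are moved over 30 mm (distance of tweezers_steel from where it was at the start of the episode above 0.03 m).
It also fails if it takes over 45 s, if anything falls off the work surface, if the arm or the gripper's body presses on something with over 40 N, if the wrist force passes 120 N, or if a joint passes its speed limit or range.

## Working session

There is one attempt and no reset: what is moved stays moved. The work goes in short steps, Python scripts to look and compute and a tool call to move; the robot and the scene stay as the last step left them, time stands still between calls to the robot, and variables do not carry over. Pictures are saved under pics/ and viewed, on a budget of 10 in all, crops included, one or two more only if the job needs it, and the job is handed in when it is done.

Besides the shell and the picture viewer there is one more tool, called after "Call:" as name(argument=value, ...), one argument or row to a line, values as JSON. step_arm: Moves the arm, as the interface text tells. Its arguments: {"type":"object","properties":{"gripper":{"type":"array"},"linear":{"type":"array"},"delta_rot":{"type":"array"},"grip_force":{"type":"number"}},"required":["gripper","linear","delta_rot"]}

```bash
mkdir -p pics; ls
python3 - <<'E'
from plant import ctrl
import cv2,numpy as np
s=ctrl.get_state();print(s, ctrl.hold_point_z)
for n in("scene","top"):
    c=ctrl.read_camera(n);cv2.imwrite(f"pics/{n}0.png",c["frame"][...,::-1]);print(n,c["fx"],c["fy"],c["cx"],c["cy"],np.round(c["view"],4).tolist())
E
```

```text
pics
{'time': 0.0, 'qpos': array([ 1.18798070e+00,  2.87192103e-01,  1.57815598e+00, -1.79484910e-05,
        1.27856512e+00, -1.50026524e-01]), 'dq': array([ 0.00103765,  0.00083202, -0.00252928, -0.00128549,  0.00207957,
       -0.00246828]), 'joint_efforts': array([-9.03390064e-04, -4.05996072e+01, -2.92615646e+01, -1.91630170e-04,
        6.11283205e-03,  8.82675522e-06]), 'eef_pos': array([0.15546829, 0.65619416, 0.22994091]), 'tcp_rot': array([ 7.84437883e-01,  6.20206306e-01, -1.00323485e-03,  5.82945596e-04]), 'contact_force': array([0.04232308, 0.06021765, 0.14921751]), 'wrist_torque': array([-0.00983828, -0.01654177, -0.02063727]), 'opening': 1.001591519570722} 0.0187
scene 616.9204480246585 616.9204480246585 309.32966525784116 245.38050598719195 [[0.7943, -0.6075, 0.0008, -0.1409], [-0.4437, -0.5811, -0.6822, 0.5511], [0.415, 0.5415, -0.7311, 0.6631], [0.0, 0.0, 0.0, 1.0]]
top 514.0222333837972 514.0222333837972 320.1386415849168 241.99519172553977 [[0.0027, -1.0, 0.004, 0.4277], [-0.9966, -0.0031, -0.0827, 0.5383], [0.0827, -0.0038, -0.9966, 0.904], [0.0, 0.0, 0.0, 1.0]]
```

View pics/top0.png

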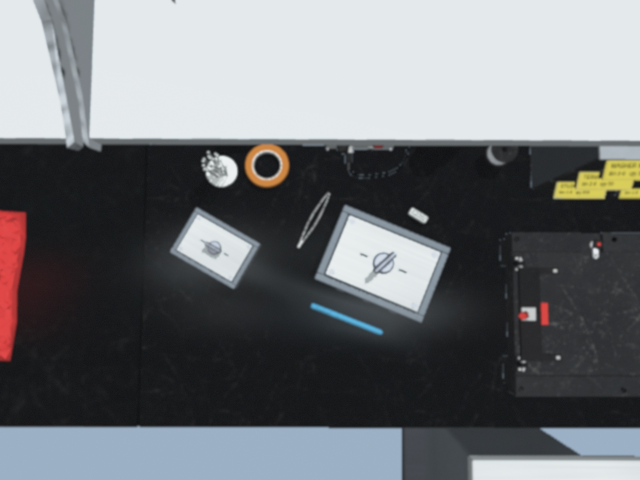

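View pics/scene0.png

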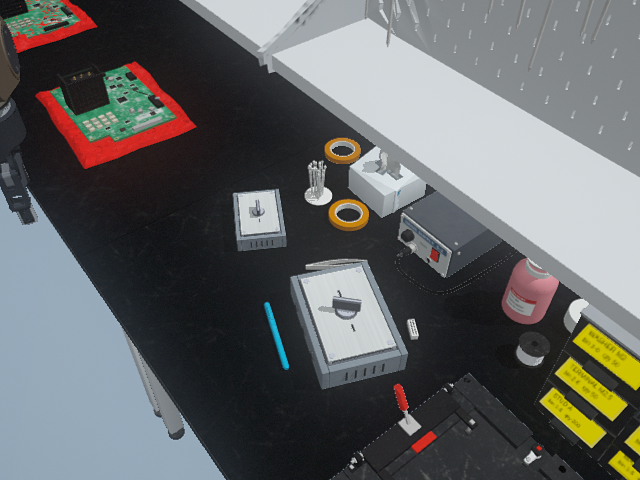

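The large enclosure is at about (383,262) in the top view, with its long side falling to the right. The wing lies diagonally from (368,280) to (396,252), and the index marks are at (364,255) and (403,271). Next I'll measure these.

```bash
cat > h.py <<'E'
from plant import ctrl
import cv2,numpy as np
def cast(c,uv,z):
    V=np.array(c["view"]);R,t=V[:3,:3],V[:3,3];o=-R.T@t
    uv=np.atleast_2d(np.array(uv,float))
    d=np.c_[(uv[:,0]-c["cx"])/c["fx"],(uv[:,1]-c["cy"])/c["fy"],np.ones(len(uv))]@R
    return o+d*((z-o[2])/d[:,2])[:,None]
def proj(c,p):
    V=np.array(c["view"]);q=np.atleast_2d(p)@V[:3,:3].T+V[:3,3]
    return q[:,:2]/q[:,2:]*c["fx"]+[c["cx"],c["cy"]]
E
python3 - <<'E'
from h import *
c=ctrl.read_camera("top");f=c["frame"];g=cv2.cvtColor(f,cv2.COLOR_RGB2GRAY)
m=(g>170).astype(np.uint8);m[:200]=0;m[330:]=0;m[:,:300]=0;m[:,470:]=0
n,l,st,ce=cv2.connectedComponentsWithStats(m);i=1+st[1:,4].argmax();pm=(l==i).astype(np.uint8)
cn=max(cv2.findContours(pm,0,2)[0],key=cv2.contourArea)
w=cast(c,cn[:,0,:],.056)
r=cv2.minAreaRect((w[:,:2]*1000).astype(np.float32));print("panel",r)
b=cv2.boxPoints(r)
hull=np.zeros_like(pm);cv2.drawContours(hull,[cn],-1,1,-1);hull=cv2.erode(hull,np.ones((7,7)))
d=((g<150)&(hull>0)).astype(np.uint8)
n,l,st,ce=cv2.connectedComponentsWithStats(d)
for k in range(1,n):
    if st[k,4]>5: print(st[k],ce[k],cast(c,ce[k],.056)[0])
a=g[205:325,305:460];cv2.imwrite("pics/crop1.png",cv2.resize(f[205:325,305:460,::-1],None,fx=5,fy=5,interpolation=cv2.INTER_CUBIC))
s=ctrl.read_camera("scene");cv2.imwrite("pics/crop2.png",cv2.resize(s["frame"][255:395,280:420,::-1],None,fx=4,fy=4,interpolation=cv2.INTER_CUBIC))
E
```

```text
panel ((498.7461853027344, 321.23773193359375), (170.59506225585938, 110.4583969116211), 67.80830383300781)
[373 253  20  21 121] [381.92561983 264.45454545] [0.49557046 0.32257163 0.056     ]
```

View pics/crop1.png

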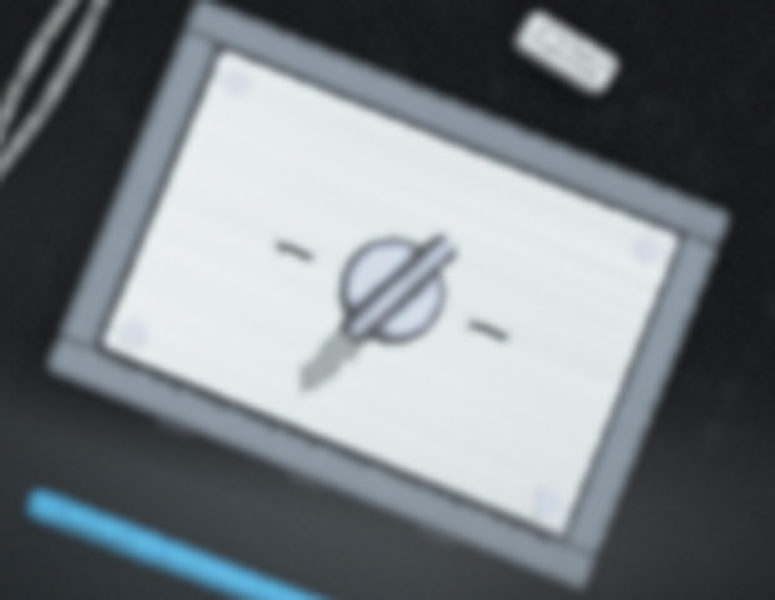

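View pics/crop2.png

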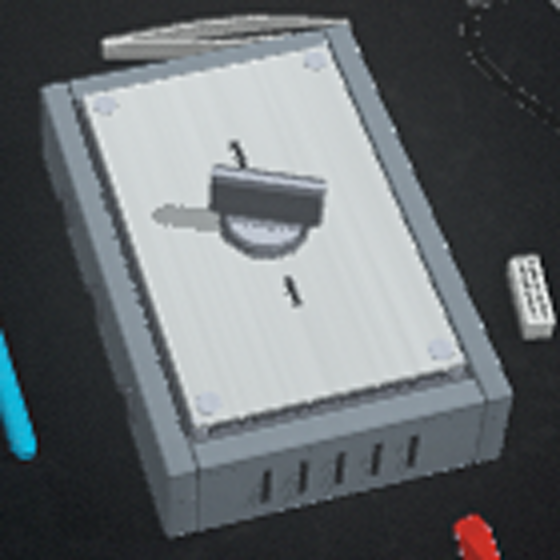

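```bash
cat >> h.py <<'E'
from scipy.spatial.transform import Rotation as Ro
def shift(target):
    s=ctrl.get_state();R=Ro.from_quat(s["tcp_rot"]).as_matrix()
    print("tcp",s["eef_pos"].round(4),"xang",np.degrees(np.arctan2(R[1,0],R[0,0])).round(2),"z",R[:,2].round(3),"shift",(R.T@(np.array(target)-s["eef_pos"])).round(4))
E
python3 - <<'E'
from h import *
c=ctrl.read_camera("top")
w=cast(c,[(376,270.6),(394.6,253.6)],.084);m=cast(c,[(363.8,255.2),(402.6,271)],.056)
a=lambda p:np.degrees(np.arctan2(*(p[1]-p[0])[1::-1]))
print(w,w.mean(0),np.linalg.norm(w[1]-w[0]),a(w)); print(m,m.mean(0),np.linalg.norm(m[1]-m[0]),a(m))
shift([.4985,.3205,.15])
E
```

```text
[[0.4841679  0.33603011 0.084     ]
 [0.51271562 0.30466486 0.084     ]] [0.49844176 0.32034748 0.084     ] 0.0424116935345718 -47.69247086851025
[[0.51148483 0.35382383 0.056     ]
 [0.4843791  0.28695463 0.056     ]] [0.49793197 0.32038923 0.056     ] 0.07215406803321706 -112.06539266713658
tcp [0.1556 0.6565 0.2306] xang 76.66 z [-0.    -0.001 -1.   ] shift [-0.2477  0.4112  0.0809]
```

Call:
step_arm(
  gripper=[-1,-1,-1,-1,-1,-1,-1,-1,-1,-1,-1,-1,-1,-1],
  linear=[
    [-0.02,0.035,0],
    [-0.045,0.075,0],
    [-0.07,0.115,0],
    [-0.095,0.155,0],
    [-0.12,0.195,0],
    [-0.145,0.24,0],
    [-0.17,0.28,0],
    [-0.195,0.325,0],
    [-0.22,0.365,0.01],
    [-0.24,0.4,0.03],
    [-0.248,0.411,0.05],
    [-0.248,0.411,0.08],
    [-0.248,0.411,0.08],
    [-0.248,0.411,0.08],
  ],
  delta_rot=[
    [0,0,3],
    [0,0,7],
    [0,0,11],
    [0,0,15],
    [0,0,19],
    [0,0,23],
    [0,0,27],
    [0,0,31],
    [0,0,34.4],
    [0,0,34.4],
    [0,0,34.4],
    [0,0,34.4],
    [0,0,34.4],
    [0,0,34.4],
  ],
  grip_force=20,
)

```text
time: 2.0
eef_pos: [0.4983, 0.3214, 0.152]
tcp_rot: [0.933, 0.361, 0.0, -0.0]
contact_force: [-0.3, 0.3, 0.4]
opening: 1.001
```

Run:
```python
from h import *
shift([.4985,.3205,.066])
for n,(r0,r1,c0,c1) in dict(scene=(170,400,200,460)).items():
    c=ctrl.read_camera(n);cv2.imwrite("pics/s3.png",cv2.resize(c["frame"][r0:r1,c0:c1,::-1],None,fx=2.5,fy=2.5))
```

```text
tcp [0.4983 0.3214 0.152 ] xang 42.32 z [ 0.001  0.    -1.   ] shift [-0.0005  0.0008  0.086 ]
```

View pics/s3.png

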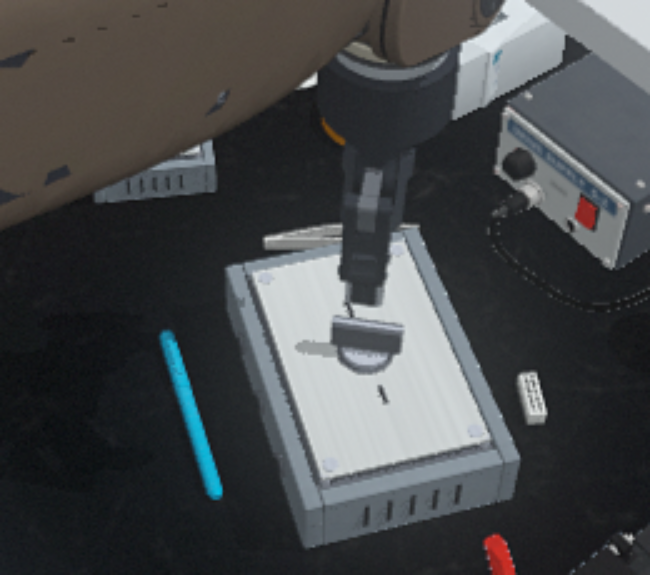

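The open gripper stands above the wing (crop (367,330)), with its jaws across it. I'll descend and close.

Call:
step_arm(
  gripper=[-1,-1,-1,-1,0.3,0.6,1,1,1,1,1,1],
  linear=[
    [0,0.001,0.03],
    [0,0.001,0.06],
    [0,0.001,0.085],
    [0,0.001,0.085],
    [0,0.001,0.085],
    [0,0.001,0.085],
    [0,0.001,0.085],
    [0,0.001,0.085],
    [0,0.001,0.085],
    [0,0.001,0.085],
    [0,0.001,0.085],
    [0,0.001,0.085],
  ],
  delta_rot=[
    [0,0,0],
    [0,0,0],
    [0,0,0],
    [0,0,0],
    [0,0,0],
    [0,0,0],
    [0,0,0],
    [0,0,0],
    [0,0,0],
    [0,0,0],
    [0,0,0],
    [0,0,0],
  ],
)

```text
time: 3.55
eef_pos: [0.4999, 0.3205, 0.067]
tcp_rot: [0.933, 0.36, 0.001, -0.0]
contact_force: [3.2, 4.4, 1.8]
opening: 0.113
```

Call:
step_arm(
  gripper=[1,1,1,1,1,1,1,1,1,1,1,1,1],
  linear=[
    [0.001,0,0],
    [0.001,0,0],
    [0.001,0,0],
    [0.001,0,0],
    [0.001,0,0],
    [0.001,0,0],
    [0.001,0,0],
    [0.001,0,0],
    [0.001,0,0],
    [0.001,0,0],
    [0.001,0,0],
    [0.001,0,0],
    [0.001,0,0],
  ],
  delta_rot=[
    [0,0,4],
    [0,0,11],
    [0,0,18],
    [0,0,25],
    [0,0,32],
    [0,0,39],
    [0,0,46],
    [0,0,53],
    [0,0,59],
    [0,0,64.5],
    [0,0,64.5],
    [0,0,64.5],
    [0,0,64.5],
  ],
)

```text
time: 5.18
eef_pos: [0.4975, 0.3202, 0.0654]
tcp_rot: [0.981, -0.192, -0.003, 0.001]
contact_force: [-5.8, 1.2, 3.9]
opening: 0.106
```

Run:
```python
from h import *
s=ctrl.get_state();print(s["contact_force"],s["wrist_torque"])
shift([.4985,.3205,.15])
```

```text
[-5.78283824  1.16655453  3.85861902] [ 0.32789475  0.86107342 -0.0344226 ]
tcp [0.4975 0.3202 0.0654] xang -22.15 z [-0.006 -0.002 -1.   ] shift [ 0.0004 -0.0004 -0.0846]
```

Call:
step_arm(
  gripper=[1,0.3,-0.3,-1,-1,-1,-1,-1,-1,-1],
  linear=[
    [-0.0015,0,0],
    [-0.0015,0,0],
    [-0.0015,0,0],
    [-0.0015,0,0],
    [-0.0015,0,0],
    [-0.0015,0,0],
    [-0.0015,0,-0.03],
    [-0.0015,0,-0.07],
    [-0.0015,0,-0.085],
    [-0.0015,0,-0.085],
  ],
  delta_rot=[
    [0,0,0],
    [0,0,0],
    [0,0,0],
    [0,0,0],
    [0,0,0],
    [0,0,0],
    [0,0,0],
    [0,0,0],
    [0,0,0],
    [0,0,0],
  ],
)

```text
time: 6.42
eef_pos: [0.499, 0.3214, 0.1523]
tcp_rot: [0.981, -0.193, 0.001, -0.001]
contact_force: [0.2, -0.6, -0.5]
opening: 0.996
```

Run:
```python
from h import *
y=np.array([.378,.926,0])
shift(np.array([.4985,.3205,.15])+.058*y)
c=ctrl.read_camera("scene");cv2.imwrite("pics/s4.png",cv2.resize(c["frame"][250:400,270:430,::-1],None,fx=4,fy=4,interpolation=cv2.INTER_CUBIC))
```

```text
tcp [0.499  0.3214 0.1523] xang -22.24 z [ 0.002  0.001 -1.   ] shift [-0.0002 -0.0569  0.0024]
```

View pics/s4.png

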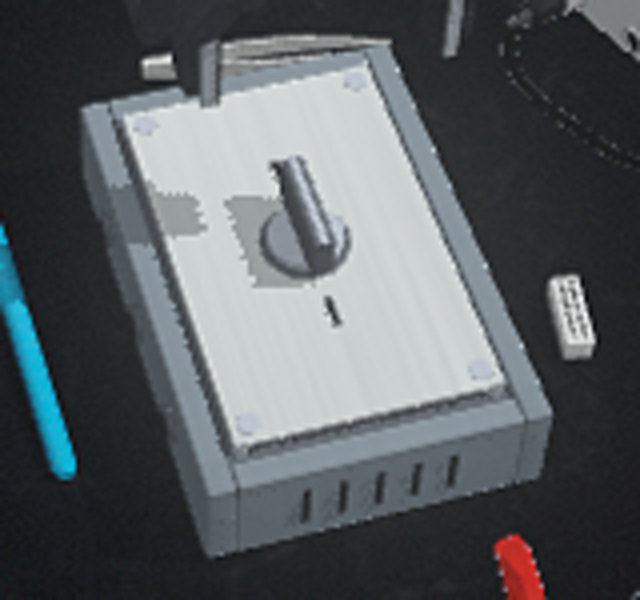

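The wing (slot from (290,160) to (325,245)) now lines up with the visible mark at (332,311), and it has been released. I'll move along panel +y, shut the fingers and press.

Call:
step_arm(
  gripper=[1,1,1,1,1,1,1,1,1,1,1,1,1,1,1],
  linear=[
    [0,-0.03,0],
    [0,-0.058,0],
    [0,-0.058,0],
    [0,-0.058,0],
    [0,-0.058,0],
    [0,-0.058,0],
    [0,-0.058,0.03],
    [0,-0.058,0.06],
    [0,-0.058,0.08],
    [0,-0.058,0.088],
    [0,-0.058,0.094],
    [0,-0.058,0.098],
    [0,-0.058,0.1],
    [0,-0.058,0.102],
    [0,-0.058,0.102],
  ],
  delta_rot=[
    [0,0,0],
    [0,0,0],
    [0,0,0],
    [0,0,0],
    [0,0,0],
    [0,0,0],
    [0,0,0],
    [0,0,0],
    [0,0,0],
    [0,0,0],
    [0,0,0],
    [0,0,0],
    [0,0,0],
    [0,0,0],
    [0,0,0],
  ],
)

```text
time: 8.35
eef_pos: [0.521, 0.3751, 0.0511]
tcp_rot: [0.981, -0.193, 0.001, -0.0]
contact_force: [-1.6, -2.4, 6.7]
opening: 0.0
```

Call:
step_arm(
  gripper=[1,1,1,1,1],
  linear=[
    [0,0,0.001],
    [0,0,0.002],
    [0,0,0.003],
    [0,0,0.003],
    [0,0,0.003],
  ],
  delta_rot=[
    [0,0,0],
    [0,0,0],
    [0,0,0],
    [0,0,0],
    [0,0,0],
  ],
)

```text
time: 8.98
eef_pos: [0.521, 0.3751, 0.05]
tcp_rot: [0.981, -0.193, 0.0, 0.0]
contact_force: [-4.4, -3.3, 13.7]
opening: 0.001
```

Run:
```python
from h import *
s=ctrl.get_state();print(s["contact_force"],s["eef_pos"])
c=ctrl.read_camera("scene");cv2.imwrite("pics/s5.png",cv2.resize(c["frame"][250:400,270:430,::-1],None,fx=4,fy=4,interpolation=cv2.INTER_CUBIC))
```

```text
[-4.41669511 -3.27732201 13.68582795] [0.52104788 0.37511012 0.05000187]
```

View pics/s5.png

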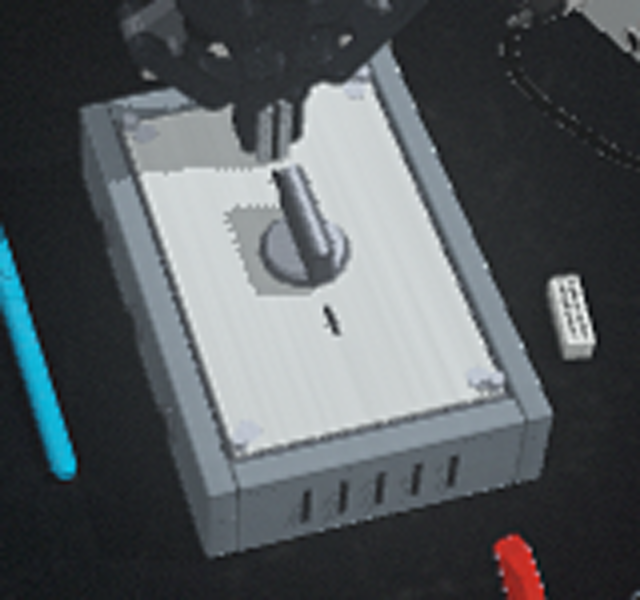

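The panel is flush with the frame all round. The fingers press at about (270,150), clear of the wing, which is still lined up with the mark. The tip is at z = 50.0 mm and the vertical force is 13.7 N, more than the spring's 7 N, so the panel is on its seat.

```bash
python3 -c "
from plant import ctrl
print(ctrl.sign_off())"
```

```text
the job is handed in; nothing more can be done
None
```

I turned the fastener's wing about 64.5° clockwise into line with the index marks and let go of it. I then pressed the panel down with the shut fingers, 58 mm along panel +y from the fastener, and handed in at about 9 s while still holding it.

What the last checks showed:
- **Panel:** the fingertips were at z = 50.0 mm, level with the frame. The upward force was 13.7 N, more than the 7 N the springs need, so the panel is on its seat. The picture shows it flush.
- **Wing:** the tool was within about 0.1° of the panel's measured axis when I let go. In the pictures afterwards, the wing still lined up with the one visible mark.
- **Clearance:** by the given sizes, the fingers are about 20 mm from the end of the wing. I did not measure the contact force on the fastener directly.
- **Loose things:** I planned no contact with any of them. The last picture shows the pen and connector where they were; the gripper hides the tweezers in it.
- **Sideways force:** while pressing there was also about 5.5 N sideways, which I took as friction against the panel and left alone.

No check failed. The sign-off gave no verdict.

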